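# Wind the grill's fire tray up for scrubbing

## Task

The fire tray of the charcoal grill on the ledge is to be scrubbed: take the crank by its loose wooden grip and wind it clockwise, as you face the crank, steadily, in one go without letting go of the grip, until the tray comes up firm against its top stops. Then let go and come away with the tray left up there; do not shove or tip the grill, and leave the basin, cups, brush and box alone.

Things in the scene. Friction and masses are not known exactly. Their poses are not given: they have to be found in the camera images.
- grill: Charcoal grill of dark sheet steel, about 7 kg, loose on four legs; slides if pushed with some 30 N. Open firebox 300 mm (its x) by 420 mm (its y), underside 55 and rim 245 mm above the ledge. Origin at ledge level, straight below the crank shaft, on the outer face of the end with the crank; x along that end face, y into the grill, z up. The ledge outside that end (-y) is free for 200 mm.
- crank: Steel crank. Origin on the shaft's axis at the end face, 102 mm above the ledge. y: turning axis, into the grill, parallel to the grill's y; z: from the shaft along the arm to the grip, so it shows the crank's angle (any at the start). The arm, a flat bar, lies 27 to 33 mm out from the end face. Clockwise seen from outside (positive about y: from the top over the grill's +x side) raises the tray.
- grip_mid (a point): Middle of the crank's grip: a level wooden sleeve 23 mm in diameter, 85 mm long, parallel to the shaft, 60 mm from its axis, reaching from 35 to 120 mm out from the end face (this point 78 mm out). It spins freely on its own pin, so a hand holding it need not turn with the crank. Axes as crank's; they do not spin with the sleeve.
- handle_mid (a point): Middle of the grill's carrying handle over the crank: a level bar 20 mm thick along the grill's x, 170 mm wide over its two arms, 95 mm out from the end face, 235 mm above the ledge. It is in the way of a hand coming straight down on the grip; one sloping in from outside (from -y and above, 35 to 45 degrees from vertical, holding the outer third of the grip) clears it all the way round.
- tray: Fire tray, a slotted steel plate 262 by 380 mm with a turned-up edge, level inside the firebox, seen from above; origin at the centre of the plate's upper face, axes as the grill's. It starts 130 to 152 mm above the ledge and rises 15 to 20 mm a turn of the crank, up to fixed stops at about 190 mm, where the crank goes hard. Until then it takes 3 to 4 N at the grip, and it stays where it is left.
- basin: Stainless steel basin, 260 mm across and 100 mm high, loose on the ledge; origin at the centre of its underside. Not to be disturbed.
- cups: Stack of three plastic cups, 76 mm across and 140 mm high, loose; origin at the centre of the underside. Not to be disturbed.
- brush: Wooden scrubbing brush 180 by 55 by 45 mm high, bristles down, long along its x, loose; origin at the centre of its underside. Not to be disturbed.
- pegbox: White plastic box 110 by 190 by 66 mm high, with clothes pegs in it and its sliding lid half open (the lid stands out to 85 mm beyond the box on its -y side), loose; origin at the centre of its underside. Not to be disturbed.

How it is judged:
By the outcome, as a careful person would: the job done as asked, in the order asked, and still so for the second after the job is handed in, with the robot touching nothing.
It also fails if it takes over 72 s, if anything falls off the work surface, if the arm or the gripper's body presses on something with over 40 N, if the wrist force passes 120 N, or if a joint passes its speed limit or range.

## Robot

A 7-joint arm with a two-finger parallel gripper is mounted at the origin on the work surface. World frame = base frame: x ahead of the robot, y to its left, z up, the work surface at z = 0. Lengths are in m, angles in rad, forces in N, time in s.
With the tool pointing down it reaches from about 0.4 to 0.85 m from the base axis. Payload 10.4 kg.
Tool frame: the origin (TCP) lies at the very end of the fingers, on their centre line; the grasp point (between the pads) lies 19 mm behind it; z points along the fingers, y is the line along which they close (so a half turn about z gives the same grasp; the last joint's range is limited). The gripper opens to 85 mm and grips with 20 to 120 N. Pads are 22 mm wide; open, the fingers measure 114 mm over their backs; the gripper's body (76 mm by 85 mm) begins 54 mm behind the grasp point. The pads swing forward as they close: fully open they stand 13 mm farther back than shut.
Start: joints at [1.317, 0.332, -0.065, 1.46, 0.022, 1.35, -0.088], TCP at [0.143, -0.608, 0.231] pointing down, gripper open.
Joint ranges: [-2.6, 2.6], [-0.5, 2.12], [-1.47, 1.34], [0.16, 2.42], [-1.27, 4.41], [0.06, 2.06], [-2.6, 2.6]. Speed limits (rad/s): [2.22, 2.22, 2.79, 2.79, 3.14, 3.14, 3.14].

## Interface

Orientations are given as a unit quaternion [x, y, z, w].
In Python, from workcell import * gives the robot as it stands.
- The arm moves only by the tool step_arm, never from a script. Its argument "commands" is one flat list of numbers, 7 for each row, row after row: the finger opening in mm, from 0 to 85.4, then the shift along the world's x, y, z as a fraction of full scale, then the turn, a rotation vector about the world's x, y, z as a fraction of full scale. A call has exactly 10 rows; each row is the pose to reach, as a shift and turn from the pose commanded when the call began, turning the shorter way round; what a row does not reach only later rows make up. Full scale, the value 1, is 0.6 m for a shift and pi rad for a turn. A row lasts 1/8 s, in which the tool goes at most 62.5 mm and 10.7 degrees, less where a joint would pass 70% of its speed; a pose out of reach is approached as far as the arm can. A call with a number of a shift or a turn outside -1 to 1 is refused whole. A call with a gripper value outside its range is refused whole. The fingers move at their own pace and stop on an object; "squeeze" is the grip in N (left out, the last holds). Time passes only in rows, so rows that repeat a pose let the fingers close, or fill a call up. It gives the time, the measured TCP pose, the force, the opening and the grip force at its end, in the units of the state.
- get_obs(): the state, without advancing time (a new reading comes with each control period).
- camera(name): name is "scene" or "side" or "wrist"; returns the picture (480x640x3 uint8, red, green, blue); there is no depth.
- camera_params(name): a dict with "mtx" (3x3 intrinsics, pixels), "dist" ([k1, k2, p1, p2, k3] as OpenCV has them; the pictures are not rectified), "extrinsics" (4x4, takes a point from world to camera coordinates); the wrist camera has in their place "tool_from_camera" (4x4, takes a point from camera to tool coordinates, whose origin is the TCP and whose axes are the flange's). Camera axes: x right, y down, z forward; pixel columns grow to the right and rows downward; lengths in m; the calibration is good to about 2 mm. A picture is of the moment at which its call begins: read the wrist's pose just before it. camera_params takes no time and is no camera call.
- hand_in(): hands the job in; it is judged then, once.
The state is a dict: "clock": time; "joint_pos": joint angles; "joint_velocities": joint speeds; "tau": joint torques, N m; "position": TCP position; "ee_rot": TCP orientation; "ft_force": force on the tool from outside, world axes, zero at the start; "torque": the same for the moment, N m; "grip_width": opening from 0.0 (shut) to 1.0 (fully open); "grasp_force": force on a finger pad.
Only numpy, scipy, OpenCV 4.12 (cv2) and the standard library are available. Lean on these libraries where they do the work, as an engineer would, in place of code of your own. Each camera call takes 0.05 s, during which the arm holds its last target. There are 200 camera calls.

## Working session

There is one attempt and no reset: what is moved stays moved. The work goes in short steps, Python scripts to look and compute and a tool call to move; the robot and the scene stay as the last step left them, time stands still between calls to the robot, and variables do not carry over. Pictures are saved under pics/ and viewed, at most 10 in all, crops included, and the job is handed in when it is done.

Besides the shell and the picture viewer there is one more tool, called after "Emit:" by a JSON object that holds its "fn" and its "kwargs", one argument or row to a line. step_arm: Moves the arm, as the interface text tells. Its arguments: {"type":"object","properties":{"commands":{"type":"array","items":{"type":"number"}},"squeeze":{"type":"number"}},"required":["commands"]}

```bash
mkdir -p pics; python3 - <<'E'
from workcell import *
import cv2,numpy as np
o=get_obs();print(o)
for n in("scene","side","wrist"):
    cv2.imwrite(f"pics/{n}0.png",camera(n)[:,:,::-1]);p=camera_params(n);print(n,{k:np.round(v,4).tolist() for k,v in p.items()})
E
```

```text
{'clock': 0.0, 'joint_pos': array([ 1.31741366,  0.33290905, -0.06469917,  1.46095528,  0.02160737,
        1.3498763 , -0.08850529]), 'joint_velocities': array([ 0.00113991, -0.00011119,  0.00021968, -0.00073787, -0.00122402,
        0.00032066, -0.00012072]), 'tau': array([-2.85446913e-04, -6.25446153e+01,  4.87365935e-02, -3.91603124e+01,
        1.61840947e-02,  9.99039214e-03,  1.98789098e-05]), 'position': array([ 0.1428685 , -0.60806663,  0.23048604]), 'ee_rot': array([ 9.93348574e-01,  1.15143754e-01, -1.20069502e-04, -7.16095911e-04]), 'ft_force': array([-0.37430153,  0.31530205,  0.55735619]), 'torque': array([-0.02414482,  0.01133692, -0.02046026]), 'grasp_force': 0.0, 'grip_width': 0.9990004792395863}
scene {'mtx': [[564.1221, 0.0, 313.9603], [0.0, 564.1221, 239.7204], [0.0, 0.0, 1.0]], 'dist': [-0.0813, 0.0, 0.0, 0.0, 0.0], 'extrinsics': [[0.678, 0.735, -0.0065, -0.3906], [0.3896, -0.3668, -0.8448, -0.0259], [-0.6233, 0.5703, -0.535, 1.8425], [0.0, 0.0, 0.0, 1.0]]}
side {'mtx': [[464.4303, 0.0, 318.3035], [0.0, 464.4303, 238.6181], [0.0, 0.0, 1.0]], 'dist': [-0.1037, 0.0, 0.0, 0.0, 0.0], 'extrinsics': [[-0.9769, -0.2136, -0.0069, 0.5128], [-0.142, 0.673, -0.7259, 0.119], [0.1597, -0.7082, -0.6877, 1.2422], [0.0, 0.0, 0.0, 1.0]]}
wrist {'mtx': [[336.5542, 0.0, 322.697], [0.0, 336.5542, 242.6755], [0.0, 0.0, 1.0]], 'dist': [0.0084, 0.0, 0.0, 0.0, 0.0], 'tool_from_camera': [[0.0, -0.9559, -0.2936, 0.0759], [1.0, 0.0001, -0.0003, 0.0005], [0.0004, -0.2936, 0.9559, -0.1429], [0.0, 0.0, 0.0, 1.0]]}
```

View pics/scene0.png

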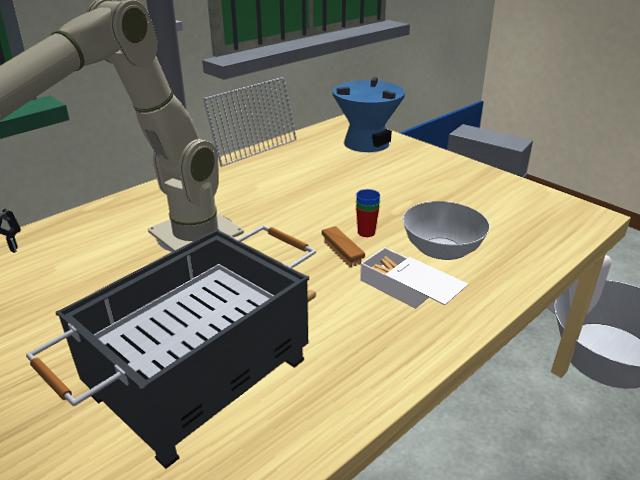

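View pics/side0.png

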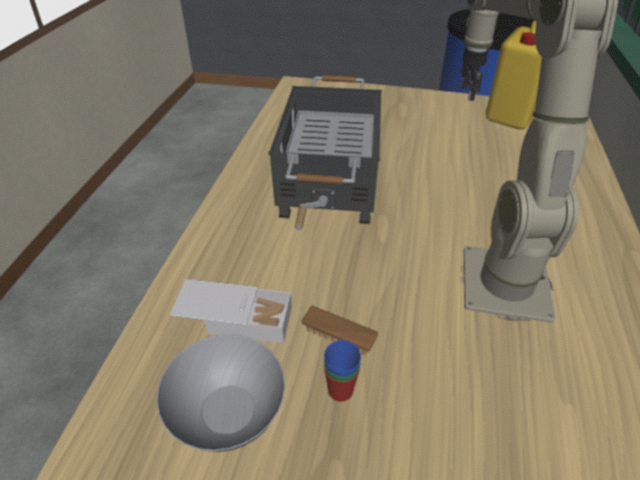

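Scene: the grill is at lower left, with its crank end towards the brush and box. The grip tip just shows at about (311,295). Side: the crank end faces the camera, with the shaft at about (323,201), the grip from about (305,208) to (299,227), and the handle at about (320,179).

```bash
cat > h.py <<'E'
from workcell import *
import cv2,numpy as np
from scipy.spatial.transform import Rotation as R
def ray(n,uv,obs=None):
    p=camera_params(n)
    d=np.append(cv2.undistortPoints(np.array([[uv]],float),p["mtx"],np.array(p["dist"]))[0,0],1)
    if n=="wrist":
        T=np.eye(4);T[:3,:3]=R.from_quat(obs["ee_rot"]).as_matrix();T[:3,3]=obs["position"];T=T@p["tool_from_camera"]
    else: T=np.linalg.inv(p["extrinsics"])
    return T[:3,3],T[:3,:3]@d/np.linalg.norm(d)
def atz(n,uv,z,obs=None):
    c,d=ray(n,uv,obs);return c+d*(z-c[2])/d[2]
def tri(rs):
    A=sum(np.eye(3)-np.outer(d,d) for c,d in rs);b=sum((np.eye(3)-np.outer(d,d))@c for c,d in rs)
    x=np.linalg.solve(A,b);return x,[np.linalg.norm((np.eye(3)-np.outer(d,d))@(x-c)) for c,d in rs]
def proj(n,P,obs=None):
    p=camera_params(n)
    if n=="wrist":
        T=np.eye(4);T[:3,:3]=R.from_quat(obs["ee_rot"]).as_matrix();T[:3,3]=obs["position"];E=np.linalg.inv(T@p["tool_from_camera"])
    else:E=np.array(p["extrinsics"])
    return cv2.projectPoints(np.array(P,float).reshape(-1,3),cv2.Rodrigues(E[:3,:3])[0],E[:3,3],p["mtx"],np.array(p["dist"]))[0][:,0]
E
python3 - <<'E'
from h import *
a=cv2.imread("pics/side0.png");b=cv2.imread("pics/scene0.png")
A=cv2.resize(a[70:240,262:402],None,fx=3.5,fy=3.5,interpolation=2)
B=cv2.resize(b[215:325,230:330],None,fx=3,fy=3,interpolation=2)
c=np.zeros((600,800,3),np.uint8);c[:A.shape[0],:A.shape[1]]=A;c[:B.shape[0],490:790]=B
cv2.imwrite("pics/crop1.png",c)
print(ray("side",(320,200)),ray("scene",(312,295)))
E
```

```text
(array([0.31943618, 0.90916286, 0.94425311]), array([ 0.16738268, -0.76231088, -0.6251921 ])) (array([ 1.42334927, -0.77315464,  0.96139843]), array([-0.58465483,  0.52920525, -0.61491506]))
```

View pics/crop1.png

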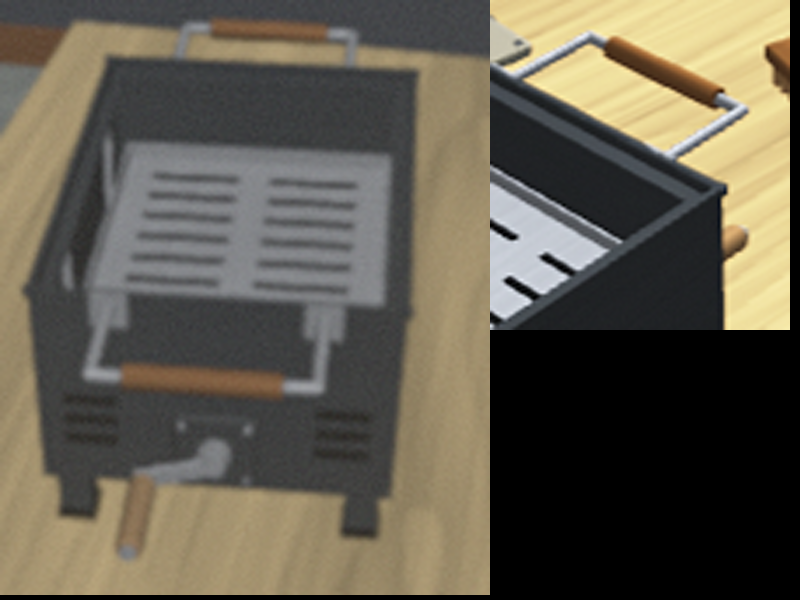

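Crop: in the side view the handle corners are at (287.1,177.7) and (353.4,180.9), the rim corners at (270,153) and (379,159), the grip tip at (298.3,227.7), and the shaft hub at (322.9,200.6). In the scene view the handle corners are at (314.3,251.7) and (265.3,227.7), the rim corner at (308.3,277.7), and the grip tip at (313.3,294.3).

```bash
python3 - <<'E'
from h import *
np.set_printoptions(precision=4,suppress=True)
S=lambda *p:ray("side",p); C=lambda *p:ray("scene",p)
hl,e1=tri([S(287.1,177.7),C(314.3,251.7)]);hr,e2=tri([S(353.4,180.9),C(265.3,227.7)])
rl,e3=tri([S(270,152.9),C(308.3,277.7)]);gt,e4=tri([S(298.3,227.7),C(313.3,294.3)])
print(hl,hr,rl,gt,e1,e2,e3,e4)
rr=atz("side",(379.1,159.1),.245);rl2=atz("side",(270,152.9),.245);print(rl2,rr)
hub=atz("side",(322.9,200.6),.102);print("hub",hub)
print(atz("side",(287.1,177.7),.235),atz("side",(353.4,180.9),.235))
E
```

```text
[ 0.6131 -0.0313  0.2326] [ 0.4449 -0.0475  0.2333] [ 0.687  -0.1194  0.242 ] [ 0.5846 -0.0109  0.0804] [np.float64(0.00016128393667988995), np.float64(0.00016128393667979272)] [np.float64(0.003903433993910865), np.float64(0.0039034339939109084)] [np.float64(0.0020444311309564195), np.float64(0.002044431130956578)] [np.float64(0.0011620177548408758), np.float64(0.0011620177548408144)]
[ 0.6842 -0.117   0.245 ] [ 0.3884 -0.1477  0.245 ]
hub [ 0.5362 -0.1168  0.102 ]
[ 0.612  -0.0283  0.235 ] [ 0.4421 -0.0496  0.235 ]
```

```bash
cat >> h.py <<'E'
yaw=np.radians(5.7);out=np.array([-np.sin(yaw),np.cos(yaw),0]);up=np.array([0,0,1.]);gx=np.cross(-out,up)
def Rt(deg):
    t=np.radians(deg);z=-out*np.sin(t)-up*np.cos(t);x=out*np.cos(t)-up*np.sin(t);return np.c_[x,np.cross(z,x),z]
def cmd(obs,pos,Rm):
    rv=(R.from_matrix(Rm)*R.from_quat(obs["ee_rot"]).inv()).as_rotvec()
    return np.round((np.array(pos)-obs["position"])/.6,4),np.round(rv/np.pi,4),np.degrees(np.linalg.norm(rv))
E
python3 - <<'E'
from h import *
np.set_printoptions(precision=4,suppress=True)
o=get_obs()
for uv in((305,322),(372,345),(340,328)):print("brush",atz("side",uv,.03))
for uv in((342,398),):print("cups",atz("side",uv,0.0))
for uv in((288,330),(172,315)):print("box",atz("side",uv,.03))
print(Rt(0),Rt(42))
print(cmd(o,[.6,.1,.4],Rt(0)))
g=np.array([.585,-.022,.081]);M=Rt(42);print(g-M[:,2]*.12, cmd(o,g-M[:,2]*.12,M), R.from_matrix(M@Rt(0).T).as_rotvec()/np.pi)
E
```

```text
brush [0.5007 0.2603 0.03  ]
brush [0.3336 0.292  0.03  ]
brush [0.4149 0.26   0.03  ]
cups [0.3796 0.4219 0.    ]
box [0.5348 0.2916 0.03  ]
box [0.8273 0.3109 0.03  ]
[[-0.0993  0.9951  0.    ]
 [ 0.9951  0.0993 -0.    ]
 [ 0.      0.     -1.    ]] [[-0.0738  0.9951  0.0665]
 [ 0.7395  0.0993 -0.6658]
 [-0.6691  0.     -0.7431]]
(array([0.7618, 1.1803, 0.2821]), array([-0.0002, -0.0003,  0.4582]), np.float64(82.47603109927957))
[0.577  0.0579 0.1702] (array([ 0.7235,  1.1101, -0.1009]), array([-0.2068,  0.1473,  0.4361]), np.float64(90.83793274738899)) [-0.2322 -0.0232 -0.    ]
```

Emit:
{"fn": "step_arm", "kwargs": {
  "commands": [85,0,0,0.08,0,0,0,85,0.03,0.01,0.16,0,0,0.01,85,0.08,0.03,0.22,0,0,0.03,85,0.14,0.06,0.27,0,0,0.05,85,0.2,0.09,0.31,0,0,0.07,85,0.26,0.13,0.33,0,0,0.09,85,0.32,0.17,0.33,0,0,0.115,85,0.37,0.21,0.33,0,0,0.135,85,0.42,0.25,0.33,0,0,0.155,85,0.46,0.29,0.33,0,0,0.175]
}}

```text
clock: 1.4
position: [0.4201, -0.4333, 0.4289]
ee_rot: [0.924, 0.382, -0.0, -0.0]
ft_force: [0.2, -0.2, -0.4]
grip_width: 0.996
grasp_force: 0.0
```

Emit:
{"fn": "step_arm", "kwargs": {
  "commands": [85,0.04,0.07,0,0,0,0.03,85,0.08,0.14,0,0,0,0.06,85,0.12,0.22,0,0,0,0.09,85,0.16,0.3,0,0,0,0.12,85,0.19,0.38,0,0,0,0.15,85,0.22,0.46,0,0,0,0.18,85,0.24,0.54,0,0,0,0.21,85,0.255,0.62,0,0,0,0.24,85,0.265,0.69,0,0,0,0.265,85,0.265,0.75,0,0,0,0.283]
}}

```text
clock: 2.65
position: [0.5779, 0.0176, 0.4291]
ee_rot: [0.67, 0.742, -0.0, -0.0]
ft_force: [-0.9, -0.4, 1.0]
grip_width: 0.995
grasp_force: 0.0
```

Emit:
{"fn": "step_arm", "kwargs": {
  "commands": [85,0,0.04,0,-0.03,-0.003,0,85,0,0.08,-0.02,-0.06,-0.006,0,85,0,0.11,-0.05,-0.09,-0.009,0,85,0,0.14,-0.09,-0.12,-0.012,0,85,0,0.16,-0.13,-0.15,-0.015,0,85,0,0.175,-0.17,-0.18,-0.018,0,85,0,0.185,-0.21,-0.21,-0.021,0,85,0,0.187,-0.24,-0.232,-0.0232,0,85,0,0.187,-0.25,-0.232,-0.0232,0,85,0,0.187,-0.25,-0.232,-0.0232,0]
}}

```text
clock: 3.9
position: [0.5782, 0.1274, 0.2798]
ee_rot: [0.627, 0.692, -0.24, 0.265]
ft_force: [-0.5, -0.3, 0.7]
grip_width: 0.995
grasp_force: 0.0
```

```bash
python3 - <<'E'
from h import *
np.set_printoptions(precision=4,suppress=True)
o=get_obs();np.save("o1.npy",o,allow_pickle=True);print(o["joint_pos"],o["position"],np.round(R.from_quat(o["ee_rot"]).as_matrix()-Rt(42),3))
a=camera("wrist")[:,:,::-1];cv2.imwrite("pics/w1.png",a)
E
```

```text
[-0.183   0.5071 -0.6438  1.3861  0.8451  1.8454 -0.7201] [0.5782 0.1274 0.2798] [[ 0.001  0.    -0.   ]
 [ 0.001 -0.001  0.001]
 [ 0.001  0.001 -0.001]]
```

View pics/w1.png

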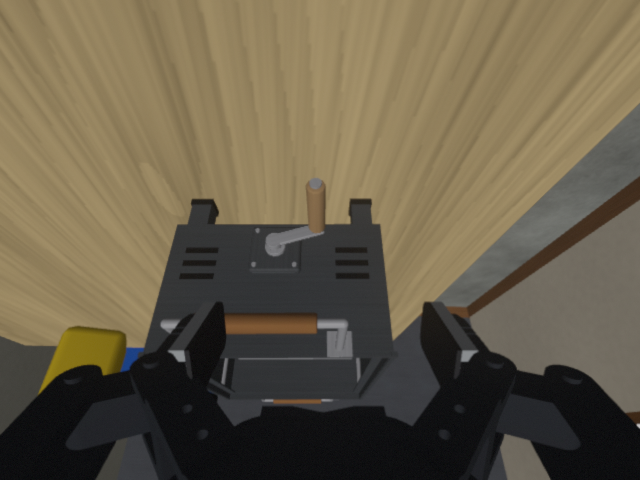

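Wrist view, upside down: the grip tip is at (316,184), its base at (317,231), the hub at (274,243), the handle bar at (255,324), and the crank-end rim corners at (145,354) and (393,354).

```bash
python3 - <<'E'
from h import *
np.set_printoptions(precision=4,suppress=True)
o=np.load("o1.npy",allow_pickle=True).item()
S=lambda *p:ray("side",p); C=lambda *p:ray("scene",p);W=lambda *p:ray("wrist",p,o)
gt,e=tri([S(298.3,227.7),C(313.3,294.3),W(316,184)]);print("tip",gt,e)
gt,e=tri([S(298.3,227.7),W(316,184)]);print("tip sw",gt,e)
h,e=tri([S(322.9,200.6),W(274,243)]);print("hub",h,e)
r,e=tri([S(270,152.9),C(308.3,277.7),W(393,354)]);print("rimL",r,e)
r2,e=tri([S(379.1,159.1),W(145,354)]);print("rimR",r2,e)
print("arm/grip base",tri([S(262+143/3.5,70+475/3.5),W(317,231)]))
print("legs base",atz("wrist",(191,201),0,o),atz("wrist",(372,201),0,o))
s=np.array([.538,-.134,.102]);print(proj("wrist",[s+out*.04,s,s+out*.12+[.057,.006,-.021]],o),proj("side",[s+out*.04,s]))
E
```

```text
tip [ 0.5854 -0.0121  0.0817] [np.float64(0.0020493943361211864), np.float64(0.0015707851569313537), np.float64(0.002074675323662796)]
tip sw [ 0.5859 -0.0188  0.0763] [np.float64(0.0017859680613591428), np.float64(0.0017859680613592046)]
hub [ 0.5371 -0.1203  0.0996] [np.float64(0.0003903883929479468), np.float64(0.0003903883929477433)]
rimL [ 0.6871 -0.1196  0.2428] [np.float64(0.0018799010623139056), np.float64(0.0024101826942059656), np.float64(0.0011741618032112078)]
rimR [ 0.3906 -0.1595  0.2393] [np.float64(0.0023024860777814253), np.float64(0.0023024860777813368)]
arm/grip base (array([ 0.5933, -0.1008,  0.088 ]), [np.float64(0.0017001612372971884), np.float64(0.001700161237297351)])
legs base [ 0.3967 -0.1697  0.    ] [ 0.6857 -0.1414  0.    ]
[[270.8342 233.8789]
 [274.6522 249.3232]
 [313.938  179.3998]] [[321.9904 205.5687]
 [323.4954 196.9025]]
```

Emit:
{"fn": "step_arm", "kwargs": {
  "commands": [85,0,-0.03,-0.04,0,0,0,85,0.001,-0.06,-0.08,0,0,0,85,0.002,-0.09,-0.12,0,0,0,85,0.003,-0.12,-0.16,0,0,0,85,0.004,-0.145,-0.195,0,0,0,85,0.005,-0.165,-0.225,0,0,0,85,0.005,-0.18,-0.245,0,0,0,85,0.005,-0.19,-0.26,0,0,0,85,0.005,-0.19,-0.26,0,0,0,85,0.005,-0.19,-0.26,0,0,0]
}}

```text
clock: 5.2
position: [0.5813, 0.0145, 0.1238]
ee_rot: [0.627, 0.692, -0.24, 0.266]
ft_force: [-0.0, -0.4, 0.8]
grip_width: 0.991
grasp_force: 0.0
```

```bash
python3 - <<'E'
from h import *
np.set_printoptions(precision=4,suppress=True)
o=get_obs();np.save("o2.npy",o,allow_pickle=True);print(o["joint_pos"],o["position"],np.round(R.from_quat(o["ee_rot"]).as_matrix()-Rt(42),3))
a=camera("wrist")[:,:,::-1];cv2.imwrite("pics/w2.png",a)
E
```

```text
[-0.0249  0.5473 -0.5877  1.6775  0.9182  1.5169 -0.8081] [0.5813 0.0145 0.1238] [[ 0.001 -0.     0.001]
 [ 0.001  0.     0.001]
 [ 0.001  0.001 -0.001]]
```

View pics/w2.png

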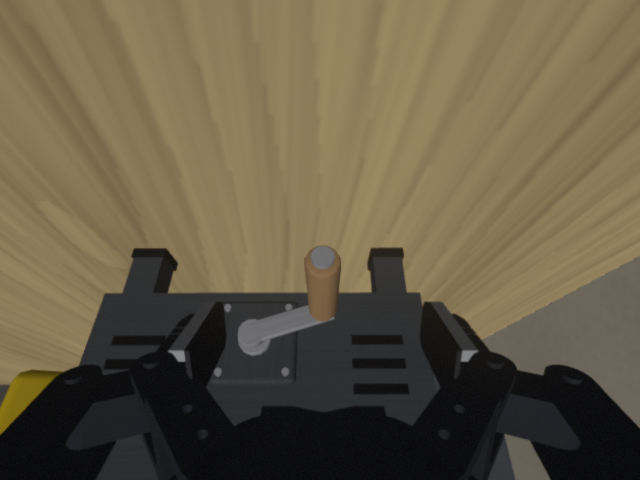

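Close wrist view: the grip tip centre is at (323,257), its base at about (322,314), the hub at (254,338), and the plate screws at (228,308), (289,307), (217,372) and (285,372).

```bash
python3 - <<'E'
from h import *
np.set_printoptions(precision=4,suppress=True)
o=np.load("o1.npy",allow_pickle=True).item();o2=np.load("o2.npy",allow_pickle=True).item()
W=lambda *p:ray("wrist",p,o);W2=lambda *p:ray("wrist",p,o2);S=lambda *p:ray("side",p)
print("tip",tri([W(316,184),W2(323,257)]),tri([W(316,184),W2(323,257),S(298.3,227.7)])[0])
print("hub",tri([W(274,243),W2(254,338),S(322.9,200.6)]))
for a,b in(((258,231),(228,308)),((254,265),(217,372)),((294,264),(285,372))):print("screw",tri([W(*a),W2(*b)]))
n=out
for p0 in (.134,.140):
  s=np.array([.54,-p0,.102])
  for uv in((228,308),(289,307),(217,372),(285,372),(104,293),(422,293)):
    c,d=W2(*uv);print(p0,uv,c+d*((s-c)@n)/(d@n))
# grip line: closest in plane at 106 out
for ps in(.134,.14):
  for do,uv in((.120,(323,257)),(.036,(322,314))):
    s=np.array([.54,-ps,.102])+out*do;c,d=W2(*uv);print("grip",ps,do,c+d*((s-c)@n)/(d@n))
E
```

```text
tip (array([ 0.5858, -0.0154,  0.0816]), [np.float64(0.0001873688994303131), np.float64(0.00018736889943035898)]) [ 0.5848 -0.012   0.0829]
hub (array([ 0.5375, -0.1154,  0.1038]), [np.float64(0.0007962288734990535), np.float64(0.001986147512713747), np.float64(0.001745104301601203)])
screw (array([ 0.5122, -0.131 ,  0.0749]), [np.float64(0.0004158407137724372), np.float64(0.0004158407137721661)])
screw (array([ 0.5118, -0.1305,  0.1293]), [np.float64(0.0009102563132754211), np.float64(0.0009102563132753739)])
screw (array([ 0.5657, -0.1221,  0.1298]), [np.float64(7.486501556270628e-05), np.float64(7.48650155624419e-05)])
0.134 (228, 308) [ 0.5107 -0.1369  0.0727]
0.134 (289, 307) [ 0.566  -0.1314  0.0719]
0.134 (217, 372) [ 0.5096 -0.137   0.128 ]
0.134 (285, 372) [ 0.5656 -0.1314  0.1281]
0.134 (104, 293) [ 0.3938 -0.1486  0.0578]
0.134 (422, 293) [ 0.6892 -0.1191  0.0583]
0.14 (228, 308) [ 0.5096 -0.143   0.0705]
0.14 (289, 307) [ 0.566  -0.1374  0.0697]
0.14 (217, 372) [ 0.5085 -0.1431  0.1269]
0.14 (285, 372) [ 0.5656 -0.1374  0.1271]
0.14 (104, 293) [ 0.3902 -0.1549  0.0553]
0.14 (422, 293) [ 0.6916 -0.1249  0.0558]
grip 0.134 0.12 [ 0.5849 -0.0089  0.0852]
grip 0.134 0.036 [ 0.5926 -0.0926  0.0909]
grip 0.14 0.12 [ 0.5855 -0.0149  0.082 ]
grip 0.14 0.036 [ 0.5931 -0.0985  0.0889]
```

Emit:
{"fn": "step_arm", "kwargs": {
  "commands": [85,0.0015,-0.015,-0.015,0,0,0,85,0.003,-0.03,-0.03,0,0,0,85,0.005,-0.045,-0.045,0,0,0,85,0.0065,-0.06,-0.06,0,0,0,85,0.008,-0.075,-0.075,0,0,0,85,0.009,-0.085,-0.085,0,0,0,85,0.0095,-0.09,-0.09,0,0,0,60,0.0095,-0.09,-0.09,0,0,0,45,0.0095,-0.09,-0.09,0,0,0,35,0.0095,-0.09,-0.09,0,0,0],
  "squeeze": 20
}}

```text
clock: 6.5
position: [0.5869, -0.0399, 0.0696]
ee_rot: [0.627, 0.692, -0.24, 0.266]
ft_force: [0.3, -0.2, -0.3]
grip_width: 0.409
grasp_force: 0.0
```

```bash
python3 - <<'E'
from h import *
np.set_printoptions(precision=4,suppress=True)
o=get_obs();np.save("o3.npy",o,allow_pickle=True);print(o["joint_pos"],o["position"],o["ft_force"],o["grip_width"])
a=camera("wrist")[:,:,::-1];cv2.imwrite("pics/w3.png",cv2.resize(a[180:480,140:520],None,fx=2,fy=2))
E
```

```text
[ 0.0348  0.5908 -0.544   1.7419  0.9833  1.3987 -0.8263] [ 0.5869 -0.0399  0.0696] [ 0.2862 -0.1884 -0.3274] 0.40852128924144193
```

View pics/w3.png

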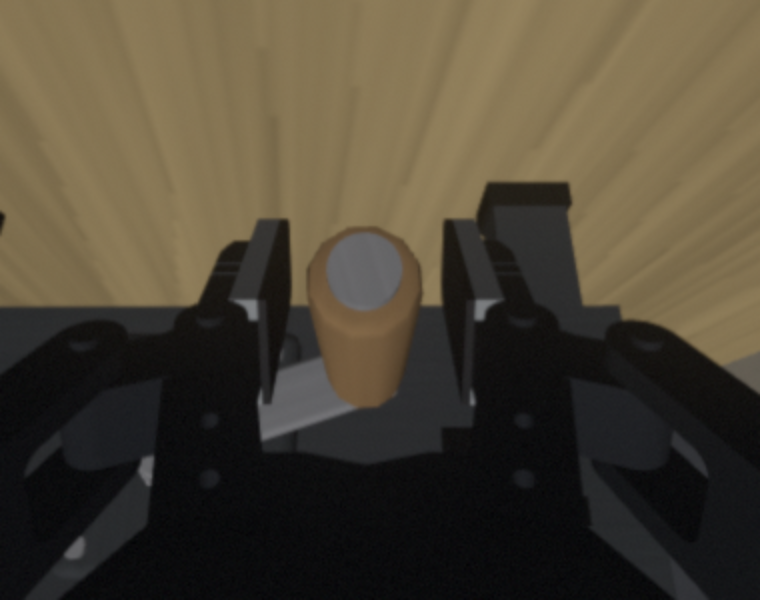

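The grip sits centred between the pads: grip at x≈364, pad gap centre at about 366. I'm closing.

Emit:
{"fn": "step_arm", "kwargs": {
  "commands": [28,0,0,0,0,0,0,24,0,0,0,0,0,0,22,0,0,0,0,0,0,20,0,0,0,0,0,0,15,0,0,0,0,0,0,10,0,0,0,0,0,0,10,0,0,0,0,0,0,10,0,0,0,0,0,0,10,0,0,0,0,0,0,10,0,0,0,0,0,0],
  "squeeze": 50
}}

```text
clock: 7.8
position: [0.5867, -0.0401, 0.0693]
ee_rot: [0.627, 0.692, -0.24, 0.266]
ft_force: [-1.9, 2.6, 2.2]
grip_width: 0.254
grasp_force: 48.8
```

```bash
python3 - <<'E'
from h import *
np.set_printoptions(precision=4,suppress=True)
o=get_obs();print(o["joint_pos"],o["position"],o["ft_force"],o["torque"],o["grip_width"]*85.4,o["grasp_force"])
E
```

```text
[ 0.0351  0.591  -0.5438  1.7422  0.9832  1.3987 -0.8262] [ 0.5867 -0.0401  0.0693] [-1.8778  2.5825  2.216 ] [ 0.7187  0.2625 -0.2306] 21.662595704801795 48.79120051860809
```

```bash
cat >> h.py <<'E'
def circ(phis,prev):
    P=np.radians(phis);p0=np.radians(prev)
    print(", ".join(f"10, {x:.4f}, {x*.0998:.4f}, {z:.4f}, 0, 0, 0" for x,z in zip(.0995*(np.cos(P)-np.cos(p0)),.1*(np.sin(P)-np.sin(p0)))))
E
python3 -c "
from h import *
circ(-18+np.array([2,5,9,13,17,21,26,31,36,41]),-18)"
```

```text
10, 0.0010, 0.0001, 0.0033, 0, 0, 0, 10, 0.0023, 0.0002, 0.0084, 0, 0, 0, 10, 0.0036, 0.0004, 0.0153, 0, 0, 0, 10, 0.0045, 0.0004, 0.0222, 0, 0, 0, 10, 0.0049, 0.0005, 0.0292, 0, 0, 0, 10, 0.0047, 0.0005, 0.0361, 0, 0, 0, 10, 0.0039, 0.0004, 0.0448, 0, 0, 0, 10, 0.0023, 0.0002, 0.0534, 0, 0, 0, 10, 0.0000, 0.0000, 0.0618, 0, 0, 0, 10, -0.0030, -0.0003, 0.0700, 0, 0, 0
```

Emit:
{"fn": "step_arm", "kwargs": {
  "commands": [10,0.001,0.0001,0.0033,0,0,0,10,0.0023,0.0002,0.0084,0,0,0,10,0.0036,0.0004,0.0153,0,0,0,10,0.0045,0.0004,0.0222,0,0,0,10,0.0049,0.0005,0.0292,0,0,0,10,0.0047,0.0005,0.0361,0,0,0,10,0.0039,0.0004,0.0448,0,0,0,10,0.0023,0.0002,0.0534,0,0,0,10,0.0,0.0,0.0618,0,0,0,10,-0.003,-0.0003,0.07,0,0,0]
}}

```text
clock: 9.05
position: [0.5845, -0.0404, 0.1115]
ee_rot: [0.627, 0.692, -0.24, 0.265]
ft_force: [-3.9, 2.9, -6.9]
grip_width: 0.254
grasp_force: 48.9
```

```bash
python3 -c "
from h import *
o=get_obs();print(o['ft_force'],o['torque'],o['position'],o['grip_width'])
for k in range(3):circ(23+k*120+np.arange(12,121,12),23+k*120);print()"
```

```text
[-3.89516018  2.88097386 -6.85454065] [ 2.19336377  0.82550571 -0.57673505] [ 0.58452999 -0.04039276  0.11148006] 0.25405660503833316
10, -0.0101, -0.0010, 0.0183, 0, 0, 0, 10, -0.0237, -0.0024, 0.0341, 0, 0, 0, 10, -0.0403, -0.0040, 0.0466, 0, 0, 0, 10, -0.0592, -0.0059, 0.0555, 0, 0, 0, 10, -0.0795, -0.0079, 0.0602, 0, 0, 0, 10, -0.1003, -0.0100, 0.0605, 0, 0, 0, 10, -0.1207, -0.0120, 0.0566, 0, 0, 0, 10, -0.1398, -0.0140, 0.0484, 0, 0, 0, 10, -0.1569, -0.0157, 0.0364, 0, 0, 0, 10, -0.1711, -0.0171, 0.0211, 0, 0, 0

10, -0.0107, -0.0011, -0.0179, 0, 0, 0, 10, -0.0175, -0.0017, -0.0377, 0, 0, 0, 10, -0.0200, -0.0020, -0.0584, 0, 0, 0, 10, -0.0182, -0.0018, -0.0793, 0, 0, 0, 10, -0.0121, -0.0012, -0.0993, 0, 0, 0, 10, -0.0020, -0.0002, -0.1175, 0, 0, 0, 10, 0.0116, 0.0012, -0.1333, 0, 0, 0, 10, 0.0282, 0.0028, -0.1459, 0, 0, 0, 10, 0.0471, 0.0047, -0.1547, 0, 0, 0, 10, 0.0673, 0.0067, -0.1594, 0, 0, 0

10, 0.0208, 0.0021, -0.0004, 0, 0, 0, 10, 0.0412, 0.0041, 0.0036, 0, 0, 0, 10, 0.0604, 0.0060, 0.0118, 0, 0, 0, 10, 0.0774, 0.0077, 0.0238, 0, 0, 0, 10, 0.0916, 0.0091, 0.0391, 0, 0, 0, 10, 0.1023, 0.0102, 0.0570, 0, 0, 0, 10, 0.1091, 0.0109, 0.0768, 0, 0, 0, 10, 0.1116, 0.0111, 0.0975, 0, 0, 0, 10, 0.1098, 0.0110, 0.1183, 0, 0, 0, 10, 0.1037, 0.0104, 0.1383, 0, 0, 0
```

Emit:
{"fn": "step_arm", "kwargs": {
  "commands": [10,-0.0101,-0.001,0.0183,0,0,0,10,-0.0237,-0.0024,0.0341,0,0,0,10,-0.0403,-0.004,0.0466,0,0,0,10,-0.0592,-0.0059,0.0555,0,0,0,10,-0.0795,-0.0079,0.0602,0,0,0,10,-0.1003,-0.01,0.0605,0,0,0,10,-0.1207,-0.012,0.0566,0,0,0,10,-0.1398,-0.014,0.0484,0,0,0,10,-0.1569,-0.0157,0.0364,0,0,0,10,-0.1711,-0.0171,0.0211,0,0,0]
}}

```text
clock: 10.3
position: [0.4838, -0.0505, 0.1261]
ee_rot: [0.627, 0.692, -0.239, 0.268]
ft_force: [7.6, 2.3, -1.7]
grip_width: 0.256
grasp_force: 51.0
```

Emit:
{"fn": "step_arm", "kwargs": {
  "commands": [10,-0.0107,-0.0011,-0.0179,0,0,0,10,-0.0175,-0.0017,-0.0377,0,0,0,10,-0.02,-0.002,-0.0584,0,0,0,10,-0.0182,-0.0018,-0.0793,0,0,0,10,-0.0121,-0.0012,-0.0993,0,0,0,10,-0.002,-0.0002,-0.1175,0,0,0,10,0.0116,0.0012,-0.1333,0,0,0,10,0.0282,0.0028,-0.1459,0,0,0,10,0.0471,0.0047,-0.1547,0,0,0,10,0.0673,0.0067,-0.1594,0,0,0]
}}

```text
clock: 11.55
position: [0.5218, -0.0467, 0.0277]
ee_rot: [0.627, 0.692, -0.241, 0.265]
ft_force: [-5.0, 5.4, 2.5]
grip_width: 0.256
grasp_force: 51.3
```

Emit:
{"fn": "step_arm", "kwargs": {
  "commands": [10,0.0208,0.0021,-0.0004,0,0,0,10,0.0412,0.0041,0.0036,0,0,0,10,0.0604,0.006,0.0118,0,0,0,10,0.0774,0.0077,0.0238,0,0,0,10,0.0916,0.0091,0.0391,0,0,0,10,0.1023,0.0102,0.057,0,0,0,10,0.1091,0.0109,0.0768,0,0,0,10,0.1116,0.0111,0.0975,0,0,0,10,0.1098,0.011,0.1183,0,0,0,10,0.1037,0.0104,0.1383,0,0,0]
}}

```text
clock: 12.8
position: [0.5844, -0.0404, 0.1121]
ee_rot: [0.627, 0.692, -0.24, 0.265]
ft_force: [-5.0, 4.4, -8.4]
grip_width: 0.254
grasp_force: 50.7
```

```bash
python3 - <<'E'
from h import *
np.set_printoptions(precision=4,suppress=True)
o=get_obs();print(o['ft_force'],o['torque'],o['position'],o['grip_width'])
b=camera("scene")[:,:,::-1];cv2.imwrite("pics/scene1.png",b);b0=cv2.imread("pics/scene0.png")
c=np.vstack([cv2.resize(x[215:400,40:320],None,fx=1.6,fy=1.6) for x in(b0,b)]);print(c.shape)
cv2.imwrite("pics/cmp1.png",cv2.resize(c,(448,592)))
E
```

```text
[-4.9785  4.3888 -8.4153] [ 2.4018  0.9293 -0.7304] [ 0.5844 -0.0404  0.1121] 0.2537927314031547
(592, 448, 3)
```

View pics/cmp1.png

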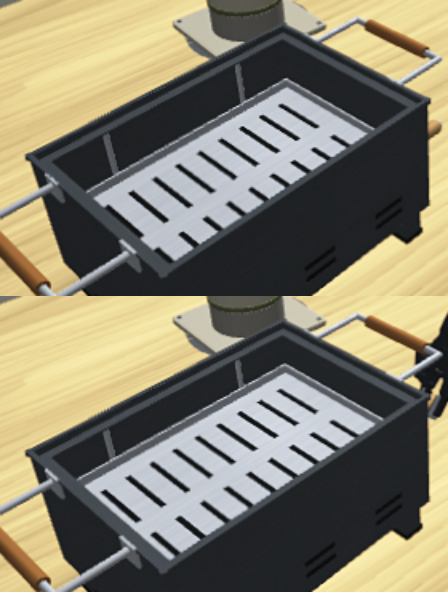

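Top is the start, bottom is now. The tray has clearly risen, with the far corner going from (287,80) to (285,70) in crop pixels, and the grill has not shifted. I'm estimating the tray height.

```bash
cat >> h.py <<'E'
S0=np.array([.539,-.138,0])
def grid(P): d=P-S0;return np.array([d@gx,-d@out,P[2]])
def dpx(img):
    a=cv2.imread("pics/scene0.png",0)
    best=[]
    for (u,v,w,h) in((150,270,70,60),(110,310,60,50)):   # tray patches in scene0
        t=a[v:v+h,u:u+w];s=img[v-45:v+h+10,u-20:u+w+20]
        r=cv2.matchTemplate(s,t,cv2.TM_CCOEFF_NORMED);_,m,_,l=cv2.minMaxLoc(r);best.append((l[0]-20,l[1]-45,round(m,2)))
    return best
E
python3 - <<'E'
from h import *
np.set_printoptions(precision=4,suppress=True)
c,d=ray("side",(262+258/3.5,70+148/3.5))
t=-((c-S0)@out+.40)/(d@out);print("far edge z start",(c+t*d))
for uv in((219.4,265),(218,258.7)):
    c,d=ray("scene",uv);t=((S0-c)@gx+.131)/(d@gx);P=c+t*d;print("corner",P,grid(P))
    t=-((c-S0)@out+.02)/(d@out);P=c+t*d;print("  ",P,grid(P))
print(dpx(cv2.imread("pics/scene1.png",0)))
p=np.array([.56,-.347,.14]);print(proj("scene",[p,p+[0,0,.01],p+[0,0,.02],p+[0,0,.05]]))
for k in range(3):circ(23+k*120+np.arange(12,121,12),23+k*120) if 0 else None
E
```

```text
far edge z start [ 0.5789 -0.536   0.1598]
corner [ 0.4103 -0.1675  0.1564] [0.131  0.0166 0.1564]
   [ 0.4152 -0.1705  0.1603] [0.1264 0.02   0.1603]
corner [ 0.4105 -0.1695  0.1765] [0.131  0.0186 0.1765]
   [ 0.4125 -0.1707  0.1781] [0.1291 0.02   0.1781]
[(-1, -7, 0.98), (-2, -7, 0.95)]
[[191.3948 332.1661]
 [190.8096 328.687 ]
 [190.2199 325.1756]
 [188.4234 314.4442]]
```

Emit:
{"fn": "step_arm", "kwargs": {
  "commands": [10,-0.0101,-0.001,0.0183,0,0,0,10,-0.0237,-0.0024,0.0341,0,0,0,10,-0.0403,-0.004,0.0466,0,0,0,10,-0.0592,-0.0059,0.0555,0,0,0,10,-0.0795,-0.0079,0.0602,0,0,0,10,-0.1003,-0.01,0.0605,0,0,0,10,-0.1207,-0.012,0.0566,0,0,0,10,-0.1398,-0.014,0.0484,0,0,0,10,-0.1569,-0.0157,0.0364,0,0,0,10,-0.1711,-0.0171,0.0211,0,0,0]
}}

```text
clock: 14.1
position: [0.4836, -0.0506, 0.1259]
ee_rot: [0.627, 0.692, -0.239, 0.268]
ft_force: [6.3, 2.6, -2.3]
grip_width: 0.253
grasp_force: 51.6
```

Emit:
{"fn": "step_arm", "kwargs": {
  "commands": [10,-0.0107,-0.0011,-0.0179,0,0,0,10,-0.0175,-0.0017,-0.0377,0,0,0,10,-0.02,-0.002,-0.0584,0,0,0,10,-0.0182,-0.0018,-0.0793,0,0,0,10,-0.0121,-0.0012,-0.0993,0,0,0,10,-0.002,-0.0002,-0.1175,0,0,0,10,0.0116,0.0012,-0.1333,0,0,0,10,0.0282,0.0028,-0.1459,0,0,0,10,0.0471,0.0047,-0.1547,0,0,0,10,0.0673,0.0067,-0.1594,0,0,0]
}}

```text
clock: 15.35
position: [0.5214, -0.0467, 0.0281]
ee_rot: [0.627, 0.692, -0.241, 0.265]
ft_force: [-5.6, 4.6, -5.1]
grip_width: 0.257
grasp_force: 51.4
```

```bash
python3 - <<'E'
from h import *
o=get_obs();print(o['ft_force'],o['position'])
b=camera("scene")[:,:,::-1];cv2.imwrite("pics/scene2.png",b);print(dpx(cv2.cvtColor(b.copy(),6)))
for k in range(4):circ(263+k*60+np.arange(6,61,6),263+k*60);print()
E
```

```text
[-5.59422381  4.63813632 -5.14347447] [ 0.52140632 -0.04672533  0.02809815]
[(-2, -11, 0.96), (-2, -11, 0.94)]
10, 0.0104, 0.0010, -0.0007, 0, 0, 0, 10, 0.0208, 0.0021, -0.0004, 0, 0, 0, 10, 0.0311, 0.0031, 0.0011, 0, 0, 0, 10, 0.0412, 0.0041, 0.0036, 0, 0, 0, 10, 0.0510, 0.0051, 0.0072, 0, 0, 0, 10, 0.0604, 0.0060, 0.0118, 0, 0, 0, 10, 0.0692, 0.0069, 0.0173, 0, 0, 0, 10, 0.0774, 0.0077, 0.0238, 0, 0, 0, 10, 0.0849, 0.0085, 0.0311, 0, 0, 0, 10, 0.0916, 0.0091, 0.0391, 0, 0, 0

10, 0.0058, 0.0006, 0.0087, 0, 0, 0, 10, 0.0107, 0.0011, 0.0179, 0, 0, 0, 10, 0.0146, 0.0015, 0.0276, 0, 0, 0, 10, 0.0175, 0.0017, 0.0377, 0, 0, 0, 10, 0.0193, 0.0019, 0.0480, 0, 0, 0, 10, 0.0200, 0.0020, 0.0584, 0, 0, 0, 10, 0.0197, 0.0020, 0.0689, 0, 0, 0, 10, 0.0182, 0.0018, 0.0793, 0, 0, 0, 10, 0.0157, 0.0016, 0.0894, 0, 0, 0, 10, 0.0121, 0.0012, 0.0993, 0, 0, 0

10, -0.0046, -0.0005, 0.0094, 0, 0, 0, 10, -0.0101, -0.0010, 0.0183, 0, 0, 0, 10, -0.0165, -0.0016, 0.0265, 0, 0, 0, 10, -0.0237, -0.0024, 0.0341, 0, 0, 0, 10, -0.0317, -0.0032, 0.0408, 0, 0, 0, 10, -0.0403, -0.0040, 0.0466, 0, 0, 0, 10, -0.0495, -0.0049, 0.0516, 0, 0, 0, 10, -0.0592, -0.0059, 0.0555, 0, 0, 0, 10, -0.0692, -0.0069, 0.0584, 0, 0, 0, 10, -0.0795, -0.0079, 0.0602, 0, 0, 0

10, -0.0104, -0.0010, 0.0007, 0, 0, 0, 10, -0.0208, -0.0021, 0.0004, 0, 0, 0, 10, -0.0311, -0.0031, -0.0011, 0, 0, 0, 10, -0.0412, -0.0041, -0.0036, 0, 0, 0, 10, -0.0510, -0.0051, -0.0072, 0, 0, 0, 10, -0.0604, -0.0060, -0.0118, 0, 0, 0, 10, -0.0692, -0.0069, -0.0173, 0, 0, 0, 10, -0.0774, -0.0077, -0.0238, 0, 0, 0, 10, -0.0849, -0.0085, -0.0311, 0, 0, 0, 10, -0.0916, -0.0091, -0.0391, 0, 0, 0
```

```bash
python3 - <<'E'
from h import *
np.set_printoptions(precision=4,suppress=True)
sc=lambda u,v:ray("scene",(40+u/1.6,215+v/1.6)); sd=lambda u,v:ray("side",(262+u/3.5,70+v/3.5))
for k,(u,v) in enumerate([(107,206),(132,192),(157,179)]):
  for j,(a,b) in enumerate([(357,186),(356,203),(355,223)]):
    x,e=tri([sc(u,v),sd(a,b)]);print(k,j,x,grid(x),e[0])
x,e=tri([sc(281,105),sd(347,290)]);print("near",x,grid(x),e[0])
a=cv2.imread("pics/scene0.png");b=cv2.imread("pics/scene2.png")
f=lambda i:cv2.resize(i[225:375,60:310],(800,480),interpolation=2)[:, :]
c=np.vstack([cv2.resize(i[225:375,60:310],(500,300),interpolation=2) for i in(a,b)]);cv2.imwrite("pics/cmp2.png",c)
E
```

```text
0 0 [ 0.4749 -0.5042  0.1463] [0.1002 0.3581 0.1463] 0.0006797370330587668
0 1 [ 0.4701 -0.4993  0.1354] [0.1044 0.3527 0.1354] 0.005140338573023334
0 2 [ 0.4644 -0.4934  0.1224] [0.1095 0.3463 0.1224] 0.011953480639395591
1 0 [ 0.4764 -0.4721  0.1584] [0.0955 0.3263 0.1584] 0.007743171697153349
1 1 [ 0.4717 -0.4671  0.1477] [0.0996 0.3208 0.1477] 0.002106476063811302
1 2 [ 0.4661 -0.461   0.1351] [0.1046 0.3142 0.1351] 0.004488461148943621
2 0 [ 0.4784 -0.4404  0.17  ] [0.0903 0.2949 0.17  ] 0.015320674999200656
2 1 [ 0.4738 -0.4352  0.1595] [0.0944 0.2892 0.1595] 0.009867885396595878
2 2 [ 0.4683 -0.4289  0.1472] [0.0992 0.2825 0.1472] 0.003491637044082312
near [ 0.4636 -0.2329  0.1849] [0.0845 0.087  0.1849] 0.021290859411186056
```

View pics/cmp2.png

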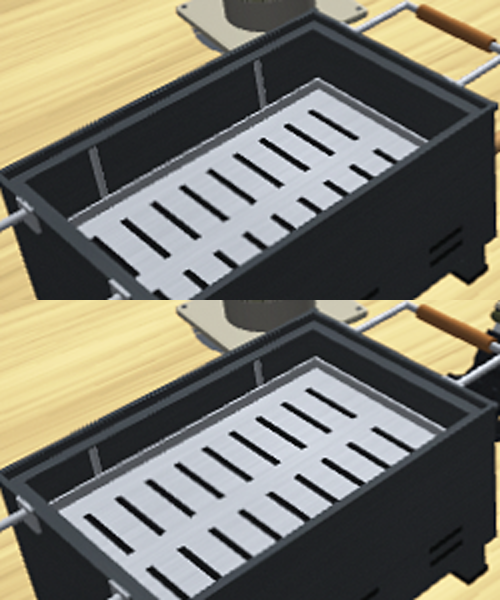

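Emit:
{"fn": "step_arm", "kwargs": {
  "commands": [10,0.0104,0.001,-0.0007,0,0,0,10,0.0208,0.0021,-0.0004,0,0,0,10,0.0311,0.0031,0.0011,0,0,0,10,0.0412,0.0041,0.0036,0,0,0,10,0.051,0.0051,0.0072,0,0,0,10,0.0604,0.006,0.0118,0,0,0,10,0.0692,0.0069,0.0173,0,0,0,10,0.0774,0.0077,0.0238,0,0,0,10,0.0849,0.0085,0.0311,0,0,0,10,0.0916,0.0091,0.0391,0,0,0]
}}

```text
clock: 16.65
position: [0.5781, -0.041, 0.0525]
ee_rot: [0.627, 0.692, -0.24, 0.266]
ft_force: [0.1, 4.9, -5.9]
grip_width: 0.254
grasp_force: 51.1
```

Emit:
{"fn": "step_arm", "kwargs": {
  "commands": [10,0.0058,0.0006,0.0087,0,0,0,10,0.0107,0.0011,0.0179,0,0,0,10,0.0146,0.0015,0.0276,0,0,0,10,0.0175,0.0017,0.0377,0,0,0,10,0.0193,0.0019,0.048,0,0,0,10,0.02,0.002,0.0584,0,0,0,10,0.0197,0.002,0.0689,0,0,0,10,0.0182,0.0018,0.0793,0,0,0,10,0.0157,0.0016,0.0894,0,0,0,10,0.0121,0.0012,0.0993,0,0,0]
}}

```text
clock: 17.9
position: [0.5842, -0.0404, 0.112]
ee_rot: [0.627, 0.692, -0.241, 0.265]
ft_force: [-2.4, 4.7, -6.2]
grip_width: 0.254
grasp_force: 51.1
```

```bash
python3 - <<'E'
from h import *
np.set_printoptions(precision=4,suppress=True)
o=get_obs();print(o['ft_force'],o['torque'],o['position'])
b=camera("scene")[:,:,::-1];cv2.imwrite("pics/scene3.png",b);g=cv2.cvtColor(b.copy(),6);print(dpx(g))
a=cv2.imread("pics/scene0.png",0)
A=a.astype(np.float32);G=g.astype(np.float32)
s=np.array([[150+i*25,285+j*15] for i in range(3) for j in range(3)],np.float32).reshape(-1,1,2)
for n in(1,2,3):
  im=cv2.imread(f"pics/scene{n}.png",0)
  p,st,e=cv2.calcOpticalFlowPyrLK(a,im,s,s+np.float32([-2,[-7,-7,-11,-13.][n]]),winSize=(25,25),maxLevel=0,flags=cv2.OPTFLOW_USE_INITIAL_FLOW)
  print(n,np.median((p-s)[st[:,0]==1],axis=0),(p-s)[:,0,1])
circ(383+np.arange(3,31,3),383);print()
for k in range(4):circ(413+k*10+np.arange(1,11,1),413+k*10);print()
E
```

```text
[-2.3817  4.6644 -6.1869] [ 2.5371  0.59   -0.2788] [ 0.5842 -0.0404  0.112 ]
[(-2, -13, 0.95), (-4, -14, 0.92)]
1 [[-1.1557 -6.9176]] [-24.521   -6.4041  -7.      -6.8746  -6.8745  -7.0355  -6.773   -6.9176
  -6.9829]
2 [[ -2.0761 -10.9399]] [ 16.6175 -10.9399 -11.1906 -10.8864 -11.069  -11.2314 -10.8257 -10.9316
 -11.2255]
3 [[ -2.3256 -13.187 ]] [  3.201  -13.5989 -13.3698 -13.0236 -13.187  -13.3742 -12.9475 -13.1056
 -13.3475]
10, -0.0022, -0.0002, 0.0048, 0, 0, 0, 10, -0.0046, -0.0005, 0.0094, 0, 0, 0, 10, -0.0072, -0.0007, 0.0139, 0, 0, 0, 10, -0.0101, -0.0010, 0.0183, 0, 0, 0, 10, -0.0132, -0.0013, 0.0225, 0, 0, 0, 10, -0.0165, -0.0016, 0.0265, 0, 0, 0, 10, -0.0200, -0.0020, 0.0304, 0, 0, 0, 10, -0.0237, -0.0024, 0.0341, 0, 0, 0, 10, -0.0276, -0.0028, 0.0375, 0, 0, 0, 10, -0.0317, -0.0032, 0.0408, 0, 0, 0

10, -0.0014, -0.0001, 0.0010, 0, 0, 0, 10, -0.0028, -0.0003, 0.0021, 0, 0, 0, 10, -0.0042, -0.0004, 0.0030, 0, 0, 0, 10, -0.0057, -0.0006, 0.0040, 0, 0, 0, 10, -0.0072, -0.0007, 0.0049, 0, 0, 0, 10, -0.0086, -0.0009, 0.0059, 0, 0, 0, 10, -0.0101, -0.0010, 0.0067, 0, 0, 0, 10
[... 583 characters left out ...]
10, -0.0050, -0.0005, 0.0014, 0, 0, 0, 10, -0.0067, -0.0007, 0.0018, 0, 0, 0, 10, -0.0084, -0.0008, 0.0022, 0, 0, 0, 10, -0.0101, -0.0010, 0.0025, 0, 0, 0, 10, -0.0118, -0.0012, 0.0029, 0, 0, 0, 10, -0.0135, -0.0013, 0.0031, 0, 0, 0, 10, -0.0152, -0.0015, 0.0034, 0, 0, 0, 10, -0.0170, -0.0017, 0.0036, 0, 0, 0

10, -0.0017, -0.0002, 0.0002, 0, 0, 0, 10, -0.0035, -0.0003, 0.0004, 0, 0, 0, 10, -0.0052, -0.0005, 0.0005, 0, 0, 0, 10, -0.0069, -0.0007, 0.0006, 0, 0, 0, 10, -0.0087, -0.0009, 0.0007, 0, 0, 0, 10, -0.0104, -0.0010, 0.0007, 0, 0, 0, 10, -0.0121, -0.0012, 0.0007, 0, 0, 0, 10, -0.0139, -0.0014, 0.0007, 0, 0, 0, 10, -0.0156, -0.0016, 0.0007, 0, 0, 0, 10, -0.0173, -0.0017, 0.0006, 0, 0, 0
```

Emit:
{"fn": "step_arm", "kwargs": {
  "commands": [10,-0.0022,-0.0002,0.0048,0,0,0,10,-0.0046,-0.0005,0.0094,0,0,0,10,-0.0072,-0.0007,0.0139,0,0,0,10,-0.0101,-0.001,0.0183,0,0,0,10,-0.0132,-0.0013,0.0225,0,0,0,10,-0.0165,-0.0016,0.0265,0,0,0,10,-0.02,-0.002,0.0304,0,0,0,10,-0.0237,-0.0024,0.0341,0,0,0,10,-0.0276,-0.0028,0.0375,0,0,0,10,-0.0317,-0.0032,0.0408,0,0,0]
}}

```text
clock: 19.2
position: [0.5651, -0.0424, 0.136]
ee_rot: [0.627, 0.692, -0.241, 0.265]
ft_force: [-1.5, 4.6, -8.9]
grip_width: 0.251
grasp_force: 51.3
```

Emit:
{"fn": "step_arm", "kwargs": {
  "commands": [10,-0.0014,-0.0001,0.001,0,0,0,10,-0.0028,-0.0003,0.0021,0,0,0,10,-0.0042,-0.0004,0.003,0,0,0,10,-0.0057,-0.0006,0.004,0,0,0,10,-0.0072,-0.0007,0.0049,0,0,0,10,-0.0086,-0.0009,0.0059,0,0,0,10,-0.0101,-0.001,0.0067,0,0,0,10,-0.0116,-0.0012,0.0076,0,0,0,10,-0.0132,-0.0013,0.0084,0,0,0,10,-0.0147,-0.0015,0.0092,0,0,0]
}}

```text
clock: 20.45
position: [0.5566, -0.0433, 0.1413]
ee_rot: [0.627, 0.692, -0.24, 0.265]
ft_force: [-1.2, 5.8, -11.1]
grip_width: 0.258
grasp_force: 51.2
```

Emit:
{"fn": "step_arm", "kwargs": {
  "commands": [10,-0.0016,-0.0002,0.0008,0,0,0,10,-0.0031,-0.0003,0.0015,0,0,0,10,-0.0047,-0.0005,0.0023,0,0,0,10,-0.0063,-0.0006,0.0029,0,0,0,10,-0.0079,-0.0008,0.0036,0,0,0,10,-0.0095,-0.0009,0.0043,0,0,0,10,-0.0111,-0.0011,0.0049,0,0,0,10,-0.0128,-0.0013,0.0055,0,0,0,10,-0.0144,-0.0014,0.006,0,0,0,10,-0.0161,-0.0016,0.0065,0,0,0]
}}

```text
clock: 21.7
position: [0.5472, -0.0442, 0.1452]
ee_rot: [0.627, 0.692, -0.24, 0.266]
ft_force: [-0.6, 5.0, -13.5]
grip_width: 0.251
grasp_force: 51.0
```

```bash
python3 - <<'E'
from h import *
P=np.arange(433,600,6)
for a,b in zip(P[:-1],P[1:]):
    m=(a+b)/2
    for q in (m,b):
        x=.0995*(np.cos(np.radians(q))-np.cos(np.radians(a)));z=.1*(np.sin(np.radians(q))-np.sin(np.radians(a)));print(b,q,round(x,4),round(x*.0998,4),round(z,4),end=" | ")
    print()
E
```

```text
439 436.0 -0.005 -0.0005 0.0014 | 439 439 -0.0101 -0.001 0.0025 | 
445 442.0 -0.0051 -0.0005 0.0009 | 445 445 -0.0103 -0.001 0.0015 | 
451 448.0 -0.0052 -0.0005 0.0003 | 451 451 -0.0104 -0.001 0.0004 | 
457 454.0 -0.0052 -0.0005 -0.0002 | 457 457 -0.0104 -0.001 -0.0007 | 
463 460.0 -0.0052 -0.0005 -0.0008 | 463 463 -0.0103 -0.001 -0.0018 | 
469 466.0 -0.005 -0.0005 -0.0013 | 469 469 -0.01 -0.001 -0.0029 | 
475 472.0 -0.0049 -0.0005 -0.0018 | 475 475 -0.0097 -0.001 -0.0039 | 
481 478.0 -0.0047 -0.0005 -0.0023 | 481 481 -0.0092 -0.0009 -0.0049 | 
487 484.0 -0.0044 -0.0004 -0.0028 | 487 487 -0.0086 -0.0009 -0.0059 | 
493 490.0 -0.0041 -0.0004 -0.0033 | 493 493 -0.008 -0.0008 -0.0067 | 
499 496.0 -0.0037 -0.0004 -0.0037 | 499 499 -0.0072 -0.0007 -0.0075 | 
505 502.0 -0.0033 -0.0003 -0.004 | 505 505 -0.0064 -0.0006 -0.0082 | 
511 508.0 -0.0029 -0.0003 -0.0044 | 511 511 -0.0055 -0.0006 -0.0089 | 
517 514.0 -0.0024 -0.0002 -0.0046 | 517 517 -0.0046 -0.0005 -0.0094 | 
523 520.0 -0.0019 -0.0002 -0.0049 | 523 523 -0.0036 -0.0004 -0.0098 | 
529 526.0 -0.0014 -0.0001 -0.005 | 529 529 -0.0025 -0.0003 -0.0102 | 
535 532.0 -0.0009 -0.0001 -0.0052 | 535 535 -0.0014 -0.0001 -0.0104 | 
541 538.0 -0.0003 -0.0 -0.0052 | 541 541 -0.0004 -0.0 -0.0105 | 
547 544.0 0.0002 0.0 -0.0052 | 547 547 0.0007 0.0001 -0.0104 | 
553 550.0 0.0008 0.0001 -0.0052 | 553 553 0.0018 0.0002 -0.0103 | 
559 556.0 0.0013 0.0001 -0.0051 | 559 559 0.0029 0.0003 -0.0101 | 
565 562.0 0.0018 0.0002 -0.0049 | 565 565 0.0039 0.0004 -0.0097 | 
571 568.0 0.0023 0.0002 -0.0047 | 571 571 0.0049 0.0005 -0.0092 | 
577 574.0 0.0028 0.0003 -0.0044 | 577 577 0.0058 0.0006 -0.0087 | 
583 580.0 0.0032 0.0003 -0.0041 | 583 583 0.0067 0.0007 -0.008 | 
589 586.0 0.0037 0.0004 -0.0037 | 589 589 0.0075 0.0007 -0.0073 | 
595 592.0 0.004 0.0004 -0.0033 | 595 595 0.0082 0.0008 -0.0064 |
```

Emit:
{"fn": "step_arm", "kwargs": {
  "commands": [10,-0.001,-0.0001,0.0001,0,0,0,10,-0.002,-0.0002,0.0002,0,0,0,10,-0.003,-0.0003,0.0003,0,0,0,10,-0.004,-0.0004,0.0004,0,0,0,10,-0.005,-0.0005,0.0005,0,0,0,10,-0.006,-0.0006,0.0006,0,0,0,10,-0.007,-0.0007,0.0007,0,0,0,10,-0.008,-0.0008,0.0008,0,0,0,10,-0.009,-0.0009,0.0008,0,0,0,10,-0.0101,-0.001,0.0008,0,0,0]
}}

```text
clock: 22.95
position: [0.5419, -0.0447, 0.1465]
ee_rot: [0.627, 0.692, -0.24, 0.266]
ft_force: [2.3, 5.6, -9.8]
grip_width: 0.256
grasp_force: 51.1
```

Emit:
{"fn": "step_arm", "kwargs": {
  "commands": [10,-0.001,-0.0001,0,0,0,0,10,-0.002,-0.0002,0,0,0,0,10,-0.003,-0.0003,0,0,0,0,10,-0.004,-0.0004,0,0,0,0,10,-0.005,-0.0005,0,0,0,0,10,-0.006,-0.0006,0,0,0,0,10,-0.007,-0.0007,0,0,0,0,10,-0.008,-0.0008,0,0,0,0,10,-0.009,-0.0009,0,0,0,0,10,-0.0103,-0.001,0,0,0,0]
}}

```text
clock: 24.2
position: [0.5364, -0.0453, 0.1472]
ee_rot: [0.627, 0.692, -0.239, 0.267]
ft_force: [2.5, 5.4, -4.8]
grip_width: 0.254
grasp_force: 51.3
```

Emit:
{"fn": "step_arm", "kwargs": {
  "commands": [10,-0.001,-0.0001,0,0,0,0,10,-0.002,-0.0002,0.0001,0,0,0,10,-0.003,-0.0003,0.0002,0,0,0,10,-0.004,-0.0004,0.0002,0,0,0,10,-0.005,-0.0005,0.0003,0,0,0,10,-0.006,-0.0006,0.0003,0,0,0,10,-0.007,-0.0007,0.0003,0,0,0,10,-0.008,-0.0008,0.0004,0,0,0,10,-0.0092,-0.0009,0.0004,0,0,0,10,-0.0104,-0.001,0.0004,0,0,0]
}}

```text
clock: 25.45
position: [0.5303, -0.0459, 0.1476]
ee_rot: [0.627, 0.692, -0.239, 0.267]
ft_force: [2.6, 5.0, -6.4]
grip_width: 0.256
grasp_force: 51.3
```

457:

Emit:
{"fn": "step_arm", "kwargs": {
  "commands": [10,-0.001,-0.0001,0,0,0,0,10,-0.002,-0.0002,-0.0001,0,0,0,10,-0.003,-0.0003,-0.0001,0,0,0,10,-0.004,-0.0004,-0.0002,0,0,0,10,-0.005,-0.0005,-0.0002,0,0,0,10,-0.006,-0.0006,-0.0003,0,0,0,10,-0.007,-0.0007,-0.0004,0,0,0,10,-0.008,-0.0008,-0.0005,0,0,0,10,-0.0092,-0.0009,-0.0006,0,0,0,10,-0.0104,-0.001,-0.0007,0,0,0]
}}

```text
clock: 26.7
position: [0.5271, -0.0462, 0.1477]
ee_rot: [0.627, 0.692, -0.236, 0.269]
ft_force: [19.7, 2.2, -11.0]
grip_width: 0.256
grasp_force: 50.9
```

```bash
python3 - <<'E'
from h import *
np.set_printoptions(precision=3,suppress=True)
o=get_obs();print(o['ft_force'],o['torque'],o['position'])
b=camera("scene")[:,:,::-1].copy();cv2.imwrite("pics/scene4.png",b)
a=cv2.imread("pics/scene0.png",0)
s=np.array([[150+i*25,285+j*15] for i in range(3) for j in range(3)],np.float32).reshape(-1,1,2)
for n in(3,4):
  im=cv2.imread(f"pics/scene{n}.png",0)
  p,st,e=cv2.calcOpticalFlowPyrLK(a,im,s,s+np.float32([-2,-14]),winSize=(25,25),maxLevel=0,flags=cv2.OPTFLOW_USE_INITIAL_FLOW)
  f=np.float32([[[295,360]],[[75,388]],[[190,415]],[[165,455]],[[240,380]],[[60,312]]])
  q,_,_=cv2.calcOpticalFlowPyrLK(a,im,f,None,winSize=(21,21),maxLevel=1)
  print(n,np.median((p-s)[:,0],axis=0),(q-f)[:,0])
E
```

```text
[ 19.735   2.209 -11.035] [ 2.699 -2.702  3.134] [ 0.527 -0.046  0.148]
3 [ -2.213 -13.348] [[-0.027 -0.041]
 [ 0.014  0.012]
 [ 0.028 -0.034]
 [ 0.007 -0.038]
 [ 0.005 -0.043]
 [ 0.048  0.018]]
4 [ -2.859 -14.559] [[-0.377 -0.508]
 [ 0.15   0.155]
 [ 0.327 -0.457]
 [ 0.175 -0.131]
 [ 0.664 -0.893]
 [-0.244  0.19 ]]
```

Emit:
{"fn": "step_arm", "kwargs": {
  "commands": [10,0.001,0.0001,-0.0005,0,0,0,10,0.002,0.0002,-0.001,0,0,0,10,0.003,0.0003,-0.0015,0,0,0,10,0.004,0.0004,-0.002,0,0,0,10,0.0045,0.0004,-0.0025,0,0,0,10,0.0045,0.0004,-0.0025,0,0,0,10,0.0045,0.0004,-0.0025,0,0,0,10,0.0045,0.0004,-0.0025,0,0,0,10,0.0045,0.0004,-0.0025,0,0,0,10,0.0045,0.0004,-0.0025,0,0,0]
}}

```text
clock: 28.0
position: [0.5275, -0.0462, 0.1472]
ee_rot: [0.627, 0.691, -0.239, 0.268]
ft_force: [2.3, 7.3, 2.9]
grip_width: 0.253
grasp_force: 52.4
```

```bash
python3 - <<'E'
from h import *
np.set_printoptions(precision=3,suppress=True)
o=get_obs();print(o['ft_force'],o['torque'],o['position'])
b=camera("scene")[:,:,::-1].copy();cv2.imwrite("pics/scene5.png",b)
a=cv2.imread("pics/scene0.png",0)
s=np.array([[150+i*25,285+j*15] for i in range(3) for j in range(3)],np.float32).reshape(-1,1,2)
for n in(5,):
  im=cv2.imread(f"pics/scene{n}.png",0)
  p,st,e=cv2.calcOpticalFlowPyrLK(a,im,s,s+np.float32([-2,-14]),winSize=(25,25),maxLevel=0,flags=cv2.OPTFLOW_USE_INITIAL_FLOW)
  f=np.float32([[[295,360]],[[75,388]],[[190,415]],[[165,455]],[[240,380]],[[60,312]]])
  q,_,_=cv2.calcOpticalFlowPyrLK(a,im,f,None,winSize=(21,21),maxLevel=1)
  print(n,np.median((p-s)[:,0],axis=0),(q-f)[:,0])
E
```

```text
[2.318 7.263 2.873] [ 1.22  -0.249  0.48 ] [ 0.528 -0.046  0.147]
5 [ -2.87  -14.558] [[-0.412 -0.532]
 [ 0.143  0.164]
 [ 0.324 -0.454]
 [ 0.178 -0.135]
 [ 0.651 -0.884]
 [-0.243  0.19 ]]
```

Emit:
{"fn": "step_arm", "kwargs": {
  "commands": [24,0,0,0,0,0,0,30,0,0,0,0,0,0,40,0,0,0,0,0,0,50,0,0,0,0,0,0,60,0,0,0,0,0,0,60,0,0,0,0,0,0,60,-0.001,0.01,0.005,0,0,0,60,-0.003,0.03,0.015,0,0,0,60,-0.005,0.055,0.028,0,0,0,60,-0.008,0.08,0.04,0,0,0]
}}

```text
clock: 29.3
position: [0.5205, 0.0032, 0.1688]
ee_rot: [0.627, 0.692, -0.24, 0.266]
ft_force: [1.1, -0.2, 0.0]
grip_width: 0.704
grasp_force: 0.0
```

Emit:
{"fn": "step_arm", "kwargs": {
  "commands": [60,-0.002,0.025,0.015,0,0,0,60,-0.005,0.05,0.04,0,0,0,60,-0.008,0.075,0.07,0,0,0,60,-0.01,0.1,0.11,0,0,0,60,-0.011,0.11,0.15,0,0,0,60,-0.011,0.12,0.19,0,0,0,60,-0.011,0.12,0.23,0,0,0,60,-0.011,0.12,0.25,0,0,0,60,-0.011,0.12,0.25,0,0,0,60,-0.011,0.12,0.25,0,0,0]
}}

```text
clock: 30.55
position: [0.5136, 0.0732, 0.3173]
ee_rot: [0.627, 0.692, -0.241, 0.265]
ft_force: [0.3, -0.1, -0.2]
grip_width: 0.701
grasp_force: 0.0
```

```bash
python3 - <<'E'
from h import *
np.set_printoptions(precision=3,suppress=True)
o=get_obs();print(o['ft_force'],o['position'])
b=camera("scene")[:,:,::-1].copy();cv2.imwrite("pics/scene6.png",b);w=camera("side")[:,:,::-1].copy()
cv2.imwrite("pics/fin.png",np.hstack([cv2.resize(b[180:480,0:500],(400,240)),cv2.resize(w[60:480,100:],(400,311))[:240]]))
a=cv2.imread("pics/scene0.png",0)
s=np.array([[150+i*25,285+j*15] for i in range(3) for j in range(3)],np.float32).reshape(-1,1,2)
im=cv2.imread("pics/scene6.png",0)
p,st,e=cv2.calcOpticalFlowPyrLK(a,im,s,s+np.float32([-2,-14]),winSize=(25,25),maxLevel=0,flags=cv2.OPTFLOW_USE_INITIAL_FLOW)
f=np.float32([[[295,360]],[[75,388]],[[190,415]],[[165,455]],[[240,380]],[[60,312]]])
q,_,_=cv2.calcOpticalFlowPyrLK(a,im,f,None,winSize=(21,21),maxLevel=1)
print(np.median((p-s)[:,0],axis=0),(q-f)[:,0])
E
```

```text
[ 0.252 -0.054 -0.23 ] [0.514 0.073 0.317]
[ -2.851 -14.545] [[-0.398 -0.508]
 [ 0.143  0.161]
 [ 0.292 -0.415]
 [ 0.173 -0.106]
 [ 0.691 -0.893]
 [-0.277  0.181]]
```

View pics/fin.png

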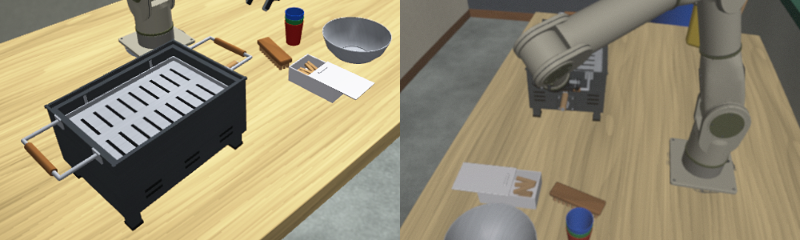

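Tray up and unmoved since release (flow −14.5 px), the other things undisturbed, and the arm is clear.

```bash
python3 -c "
from workcell import *
print(hand_in())"
```

```text
the job is handed in; nothing more can be done
None
```

I wound the tray up in one go until the crank went hard, with the tray at about 188 mm (by camera), then let go and backed clear at 30.6 s; the last push against the stop turned the grill slightly, by about 2–3 mm at the crank end, and the basin, cups, brush and box look undisturbed.

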